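# Turn the lid over and snap its knob on

### The arm

A 6-joint arm with a two-finger parallel gripper is mounted at the origin on the work surface. World frame = base frame: x ahead of the robot, y to its left, z up, the work surface at z = 0. Lengths are in m, angles in rad, forces in N, time in s.
With the tool pointing down it reaches from about 0.3 to 0.875 m from the base axis. Payload 6.4 kg.
Tool frame: the origin (TCP) lies at the very end of the fingers, on their centre line; the grasp point (between the pads) lies 19 mm behind it (ctrl.tcp_to_grasp is the distance from the TCP to the grasp point, in m); z points along the fingers, y is the direction in which the jaws open and shut (so a half turn about z gives the same grasp; the last joint's range is limited). The gripper opens to 85 mm and grips with 20 to 120 N. Pads are 22 mm wide; open, the fingers measure 114 mm over their backs; the gripper's body (76 mm by 85 mm) begins 54 mm behind the grasp point. The pads swing forward as they close: fully open they stand 13 mm farther back than shut.
Start: joints at [0.912, 0.181, 1.607, -0, 1.354, -0.206], TCP at [0.252, 0.517, 0.211] pointing down, gripper open.
Joint ranges: [-2.99, 2.99], [-0.89, 2.07], [0.3, 2.58], [-1.14, 4.28], [0, 2.63], [-3.12, 3.12]. Speed limits (rad/s): [2.57, 2.57, 3.01, 3.14, 3.14, 3.14].

### API

Orientations are given as a unit quaternion [w, x, y, z].
In Python, from bench import ctrl gives the robot as it stands. The module is installed in compiled form; this text tells all that it offers.
- The arm moves only by the tool drive_tool, never from a script. Its argument "deltas" is a list of rows, each an object with "slide": the shift along the tool's x, y, z as a fraction of full scale, a list of three; "delta_rot": the turn, a rotation vector about the tool's x, y, z as a fraction of full scale, a list of three; "hand": the opening, from 0 (shut) to 1 (fully open). In form: [{"slide": [tx, ty, tz], "delta_rot": [wx, wy, wz], "hand": hand}, ...]. A call has exactly 5 rows; each row shifts and turns the commanded pose from where the row before left it, along the tool's axes as they then stand; what a row does not reach is not made up. Full scale, the value 1, is 50 mm for a shift and 180 degrees for a turn. A row lasts 1/8 s, in which the tool goes at most 62.5 mm and 10.7 degrees, less where a joint would pass 70% of its speed; a pose out of reach is approached as far as the arm can. A call with a number of a shift or a turn outside -1 to 1 is refused whole. A call with a gripper value outside its range is refused whole. The fingers move at their own pace and stop on an object; the grip force is fixed at half the most. Time passes only in rows, so rows that do not move let the fingers close, or fill a call up. It gives the time, the measured TCP pose, the force and the opening at its end, in the units of the state.
- ctrl.get_obs(): the state, without advancing time (a new reading comes with each control period).
- ctrl.camera(name): name is "side" or "top"; returns a dict with "frame" (384x512x3 uint8, red, green, blue), "mtx" (3x3 intrinsics, pixels), "dist" ([k1, k2, p1, p2, k3] as OpenCV has them; the pictures are not rectified), "R" (3x3) and "t" (3): a world point X has camera coordinates R X + t. Camera axes: x right, y down, z forward; pixel columns grow to the right and rows downward; lengths in m; the calibration is good to about 2 mm. A picture is of the moment at which its call begins. There is no depth.
- ctrl.hand_in(): hands the job in, once; it reports no verdict.
The state is a dict: "time_s": time; "q": joint angles; "dq": joint speeds; "joint_efforts": joint torques, N m; "eef_pos": TCP position; "eef_rot": TCP orientation; "wrist_force": force on the tool from outside, world axes, zero at the start; "torque": the same for the moment, N m; "opening": opening from 0.0 (shut) to 1.0 (fully open).
Only numpy, scipy, OpenCV 4.12 (cv2) and the standard library are available. Lean on these libraries where they do the work, as an engineer would, in place of code of your own. Each camera call takes 0.05 s, during which the arm holds its last target.

### The job

In the hinged jig on the bench, take the blue leaf by its red pin and swing it right over onto the wooden rest, lowering it rather than letting it drop, so that the brass snap stud of the lid points up. Then fetch the dark wooden knob cap and press it, mouth down, onto the stud until it clicks, and keep pressing on after the click so that it sits fully home on the lid. Do not disturb the other things on the bench, and finish with the gripper still on the knob, pressing it down firmly: do not let go.

Things in the scene. Friction and masses are not known exactly. Their poses are not given: they have to be found in the camera images.
- jig: Flip-over jig, fixed: plywood base 150 x 290 mm (x by y), 12 mm thick. Origin: centre of its underside on the bench, z up. Its hinge line runs along its x axis, 50 mm above its origin. On its +y side two rails carry the leaf at the start; on its -y side a solid wooden rest (100 x 100 mm, 40 mm high) carries it after the flip. Hinge lugs at x = +-68 mm, 56 mm high.
- leaf (a joint): Hinge angle of the blue leaf, rad: 0 = flat on the jig's +y side (start, stud down), 1.57 = upright, 3.14 = flat on the -y side, stud up (stop); it swings over the top, a right-hand turn about jig +x. Leaf: 118 mm along the hinge, 12 to 132 mm from the hinge line, 12 mm thick, centred on its plane. With the lid about 0.37 kg; the hinge is nearly free, so it falls if let go part-way.
- pin (a point): Grip point on the axis of the red turning pin, a bar 12 mm across that sticks out of the leaf's side towards jig -x (the robot's side), parallel to the hinge line and 115 mm from it, 50 mm above the bench when the leaf lies flat either way. The bar spans jig x = -58 to -120 mm; this point is at x = -98 mm. It can turn between fingers that close across it.
- lid: Turned light-wood lid, a disc 96 mm across, 20 mm thick, fixed in the leaf, its centre 72 mm from the hinge line, a brass snap stud on its outside face. Origin: centre of that face, at the foot of the stud; z points out along the stud (down at the start; up after the flip, when the face is 60 mm above the bench).
- stud_tip (a point): Free end of the brass stud, on its axis, 18 mm from the lid's face. Stud: 16 mm thick, its last 6 mm tapering to 7 mm. Four sprung steel balls stand out of its sides, 10 mm from the face, to 22.6 mm across. The knob meets them 13 to 14 mm above home; pressing past takes about 10 to 16 N; 9 to 6 mm above home the force drops (the click) and the balls draw it down.
- knob: Loose dark-wood knob cap with a small brass dot on top: a cylinder 40 mm across and 38 mm high (its sides are straight up to 34 mm), about 60 g, standing mouth down on the bench. Origin: centre of its underside (the mouth), z up. In the underside is a round socket 20 mm deep whose mouth is 19 mm across. Fully home, its underside lies on the lid's face, origin on origin.
- centre: Bystander: steel lathe centre, 44 mm across and 52 mm high with a cone point, loose. Origin: centre of its underside.
- spindle: Bystander: waisted turned piece of light wood, 36 mm across and 60 mm high, loose. Origin: centre of its underside.
- cork_block: Bystander: cork sanding block 100 x 50 x 22 mm, lying loose to the left of the jig. Origin: centre of its underside.
There are look-alikes about, which are no part of the job. Leave any green or purple look-alike of the knob alone.

How it is judged:
By the outcome, as a careful person would: the job done as asked, in the order asked, and still so for the second after the job is handed in, while the arm keeps its last pose, push and grip.
It also fails if it takes over 61 s, if anything falls off the work surface, if the arm or the gripper's body presses on something with over 40 N, if the wrist force passes 120 N, or if a joint passes its speed limit or range.

## Working session

There is one attempt and no reset: what is moved stays moved. The work goes in short steps, Python scripts to look and compute and a tool call to move; the robot and the scene stay as the last step left them, time stands still between calls to the robot, and variables do not carry over. Pictures are saved under pics/ and viewed, and the job is handed in when it is done.

Besides the shell and the picture viewer there is one more tool, called after "Request:" by a JSON object that holds its "api" and its "payload". drive_tool: Moves the arm, as the interface text tells. Its arguments: {"type":"object","properties":{"deltas":{"type":"array","items":{"type":"object","properties":{"slide":{"type":"array","items":{"type":"number"}},"delta_rot":{"type":"array","items":{"type":"number"}},"hand":{"type":"number"}}}}},"required":["deltas"]}

```bash
mkdir -p pics; ls
cat > h.py <<'E'
import numpy as np, cv2, pickle
from scipy.spatial.transform import Rotation as Rn
def snap(tag):
    from bench import ctrl
    for n in("side","top"):
        c=ctrl.camera(n); pickle.dump({k:np.array(v) if not isinstance(v,str) else v for k,v in c.items()},open(f"pics/{n}_{tag}.pkl","wb"))
        cv2.imwrite(f"pics/{n}_{tag}.png",np.array(c["frame"])[:,:,::-1])
def load(n,tag): return pickle.load(open(f"pics/{n}_{tag}.pkl","rb"))
def proj(c,X):
    X=np.atleast_2d(X).astype(float); r,_=cv2.Rodrigues(c["R"])
    return cv2.projectPoints(X,r,c["t"].reshape(3,1).astype(float),c["mtx"],c["dist"])[0].reshape(-1,2)
def ray(c,uv):
    p=cv2.undistortPoints(np.array([[uv]],float),c["mtx"],c["dist"]).ravel()
    d=c["R"].T@np.array([p[0],p[1],1]); o=-c["R"].T@c["t"]; return o,d/np.linalg.norm(d)
def atz(c,uv,z):
    o,d=ray(c,uv); return o+d*(z-o[2])/d[2]
def obs():
    from bench import ctrl
    return ctrl.get_obs()
E
python3 - <<'E'
from h import *
snap("0"); o=obs(); print(o)
for n in("side","top"):
    c=load(n,"0"); print(n,-c["R"].T@c["t"],c["R"][2])
from bench import ctrl; print(ctrl.tcp_to_grasp)
E
```

```text
pics
{'time_s': 0.1, 'q': array([ 9.11705178e-01,  1.81497109e-01,  1.60788443e+00,  3.88795958e-05,
        1.35380465e+00, -2.06294566e-01]), 'dq': array([ 0.00098372, -0.00222404, -0.0012469 , -0.00014927,  0.00208591,
        0.0017482 ]), 'joint_efforts': array([ 1.24843908e-03, -4.45876586e+01, -3.52242279e+01, -1.83482548e-04,
        4.00533216e-03, -3.58458419e-05]), 'eef_pos': array([0.25119839, 0.51665293, 0.21046859]), 'eef_rot': array([-3.51328929e-04,  2.24473212e-01,  9.74479934e-01, -7.15377211e-04]), 'wrist_force': array([-0.81495996, -0.18420028, -0.57841149]), 'torque': array([-0.02212941,  0.02012387, -0.02418507]), 'opening': 1.0073641487124492}
side [ 0.48304104 -0.79299285  0.66200302] [ 0.09008435  0.8171104  -0.56939916]
top [0.36527519 0.0701406  1.13530323] [ 0.20297068 -0.00580368 -0.97916762]
0.0187
```

View pics/side_0.png

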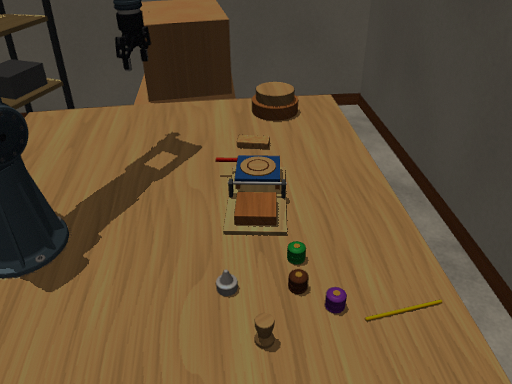

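View pics/top_0.png

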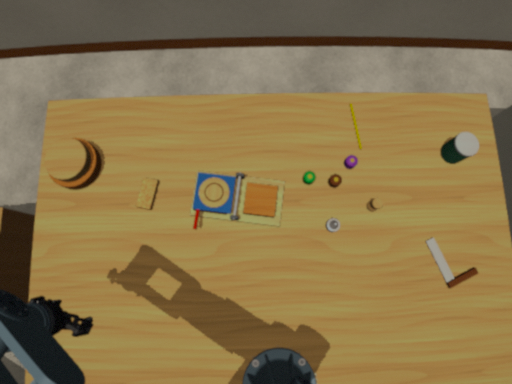

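Run:
```python
from h import *
t=cv2.imread("pics/top_0.png"); s=cv2.imread("pics/side_0.png")
a=cv2.resize(t[160:235,180:295],None,fx=6,fy=6,interpolation=cv2.INTER_CUBIC); cv2.imwrite("pics/c1.png",a)
a=cv2.resize(s[145:240,205:300],None,fx=6,fy=6,interpolation=cv2.INTER_CUBIC); cv2.imwrite("pics/c2.png",a)
a=cv2.resize(t[145:235,295:385],None,fx=6,fy=6,interpolation=cv2.INTER_CUBIC)
cv2.imwrite("pics/c3.png",a)
a=cv2.resize(s[235:345,210:350],None,fx=5,fy=5,interpolation=cv2.INTER_CUBIC)
cv2.imwrite("pics/c4.png",a)
```

```text
(no output)
```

View pics/c1.png

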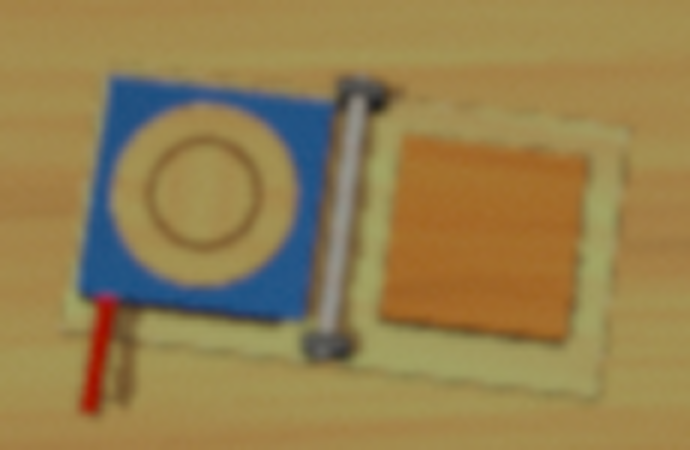

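View pics/c2.png

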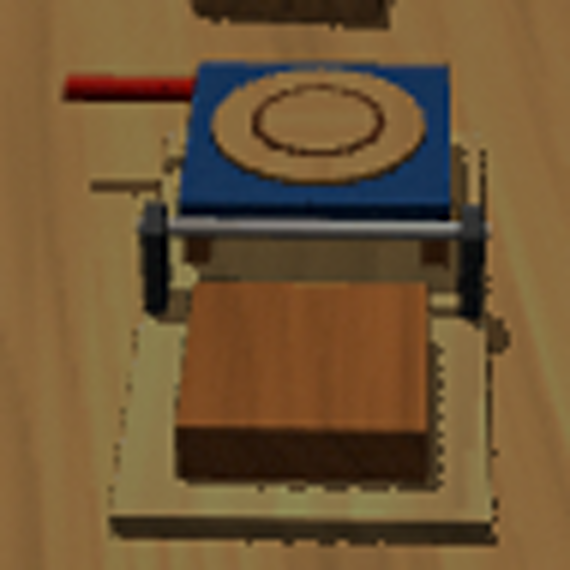

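View pics/c3.png

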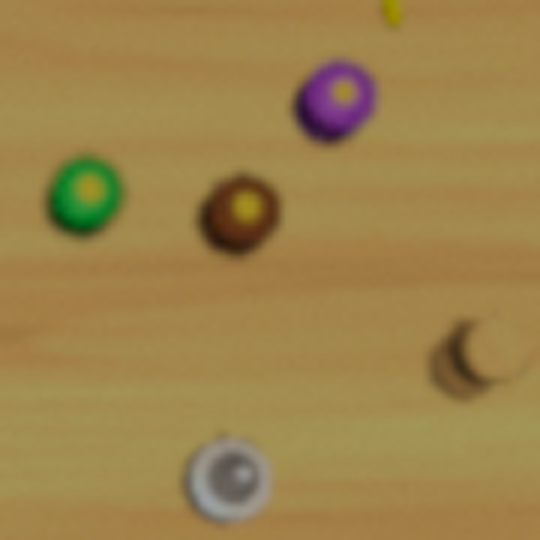

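View pics/c4.png

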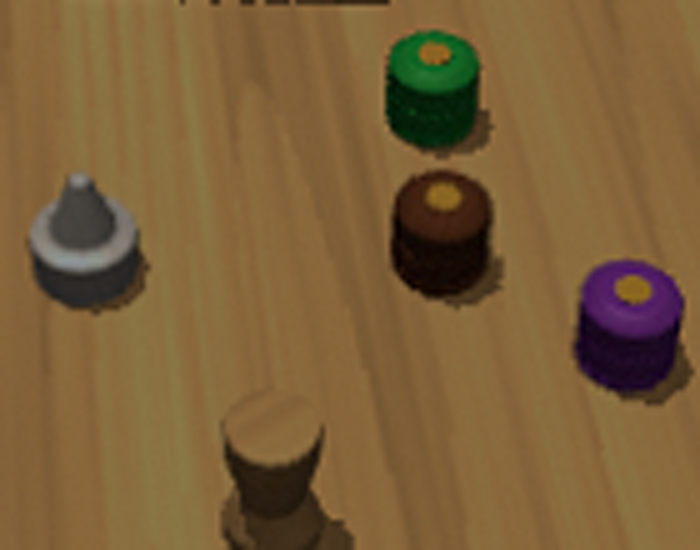

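```bash
cat > fit.py <<'E'
from h import *
from scipy.optimize import least_squares
T=[(112,76,59,132,56),(333,102,59,12,56),(80,295,-59,132,56),(305,320,-59,12,56),(403,135,50,None,40),(628,128,75,-145,12),(600,397,-75,-145,12),(90,410,-120,115,50),(205,195,0,72,60)]
S=[(197,64,-59,132,56),(449,64,59,132,56),(181,207,-59,12,56),(449,207,59,12,56),(112,535,-75,-145,0),(492,542,75,-145,0),(112,517,-75,-145,12),(492,522,75,-145,12),(65,88,-120,115,50),(320,125,0,72,60)]
T=[r for r in T if r[3] is not None]
def pack(L,ox,oy): 
    a=np.array(L,float); return np.c_[ox+(a[:,0]+.5)/6-.5,oy+(a[:,1]+.5)/6-.5],a[:,2:]/1000
tu,tX=pack(T,180,160); su,sX=pack(S,205,145)
ct,cs=load("top","0"),load("side","0")
def W(p,X):
    c,s=np.cos(p[2]),np.sin(p[2]); return np.c_[p[0]+c*X[:,0]-s*X[:,1],p[1]+s*X[:,0]+c*X[:,1],X[:,2]]
def r(p,w=(1,1)): return np.r_[w[0]*(proj(ct,W(p,tX))-tu).ravel(),w[1]*(proj(cs,W(p,sX))-su).ravel()]
for w in((1,1),(1,0),(0,1)):
    f=least_squares(r,[.45,.15,-.1],args=(w,),loss="soft_l1"); print(w,f.x.round(4),np.abs(f.fun).max().round(2))
    if w==(1,1): p=f.x; print(f.fun.reshape(-1,2).round(1).tolist())
np.save("jig.npy",p)
for n,x in dict(pin=(-98,115,50),pin_end=(-98,-115,50),stud=(0,-72,60),hinge=(0,0,50),hx=(-98,0,50)).items(): print(n,W(p,np.array([x])/1000).round(4))
# knob
for nm,u,v,u2,v2 in (("brown dot",245,207,443,196),):
    a=atz(ct,(295+(u+.5)/6-.5,145+(v+.5)/6-.5),.038); b=atz(cs,(210+(u2+.5)/5-.5,235+(v2+.5)/5-.5),.038); print(nm,a.round(4),b.round(4))
for nm,u,v,u2,v2,z in (("green",90,188,434,53,.038),("purple",343,92,632,290,.038),("centre",240,473,80,180,.052),("spindle",495,350,273,428,.06)):
    a=atz(ct,(295+(u+.5)/6-.5,145+(v+.5)/6-.5),z); b=atz(cs,(210+(u2+.5)/5-.5,235+(v2+.5)/5-.5),z); print(nm,a.round(4),b.round(4))
E
python3 fit.py
```

```text
(1, 1) [ 0.5764  0.1148 -0.1436] 1.15
[[-0.5, -0.4], [0.3, -0.2], [-1.0, -0.1], [-0.1, 0.4], [0.2, -0.3], [-0.1, 0.5], [0.0, 1.2], [-0.1, 0.0], [0.2, -0.2], [0.2, 0.2], [-0.5, -0.7], [0.6, -0.2], [-0.1, 0.9], [0.3, 0.7], [-0.3, -0.0], [0.4, 0.2], [0.0, 0.5], [-0.1, -0.3]]
(1, 0) [ 0.5768  0.1144 -0.1433] 1.04
(0, 1) [ 0.5763  0.1156 -0.1433] 0.86
pin [[0.4959 0.2427 0.05  ]]
pin_end [[0.463 0.015 0.05 ]]
stud [[0.5661 0.0436 0.06  ]]
hinge [[0.5764 0.1148 0.05  ]]
hx [[0.4795 0.1288 0.05  ]]
brown dot [ 0.6257 -0.2009  0.038 ] [ 0.6249 -0.2003  0.038 ]
green [ 0.6377 -0.1182  0.038 ] [ 0.6368 -0.1162  0.038 ]
purple [ 0.6886 -0.2591  0.038 ] [ 0.6875 -0.2583  0.038 ]
centre [ 0.482  -0.1853  0.052 ] [ 0.4814 -0.1881  0.052 ]
spindle [ 0.5417 -0.3217  0.06  ] [ 0.5414 -0.3231  0.06  ]
```

```bash
cat >> h.py <<'E'
def plan(target,n,yaw_y=None,cur=None):
    """rows to TCP target; yaw_y = world angle(deg) of tool y, tool pointing down"""
    o=obs(); p=np.array(o["eef_pos"]); q=o["eef_rot"]; R=Rn.from_quat([q[1],q[2],q[3],q[0]])
    if yaw_y is None: Rt=R
    else:
        a=np.radians(yaw_y); y=np.array([np.cos(a),np.sin(a),0]); z=np.array([0,0,-1.]); Rt=Rn.from_matrix(np.c_[np.cross(y,z),y,z])
    rv=(R.inv()*Rt).as_rotvec(); 
    print("t",o["time_s"],"p",p.round(4),"F",np.round(o["wrist_force"],1),"open",round(o["opening"],3),"rot err deg",np.degrees(rv).round(2))
    d=(np.array(target)-p)/n; Rc=R; st=Rn.from_rotvec(rv/n)
    for i in range(n):
        s=Rc.inv().apply(d)/.05; print(s.round(3).tolist(),(rv/n/np.pi).round(4).tolist()); Rc=Rc*st
def jw(x,y,z):
    p=np.load("jig.npy"); c,s=np.cos(p[2]),np.sin(p[2]); return np.array([p[0]+c*x-s*y,p[1]+s*x+c*y,z])
E
python3 -c "
from h import *
plan([.4959,.2427,.13],10,81.77)"
```

```text
t 0.1 p [0.2512 0.5167 0.2105] F [-0.8 -0.2 -0.6] open 1.007 rot err deg [ -0.08  -0.03 -17.71]
[-0.68, -0.278, 0.161] [-0.0, -0.0, -0.0098]
[-0.671, -0.299, 0.161] [-0.0, -0.0, -0.0098]
[-0.661, -0.32, 0.161] [-0.0, -0.0, -0.0098]
[-0.651, -0.34, 0.161] [-0.0, -0.0, -0.0098]
[-0.64, -0.36, 0.161] [-0.0, -0.0, -0.0098]
[-0.629, -0.38, 0.161] [-0.0, -0.0, -0.0098]
[-0.617, -0.399, 0.161] [-0.0, -0.0, -0.0098]
[-0.604, -0.418, 0.161] [-0.0, -0.0, -0.0098]
[-0.591, -0.436, 0.161] [-0.0, -0.0, -0.0098]
[-0.577, -0.455, 0.161] [-0.0, -0.0, -0.0098]
```

Request:
{"api": "drive_tool", "payload": {"deltas": [{"slide":[-0.68,-0.28,0.16],"delta_rot":[0,0,-0.01],"hand":1},{"slide":[-0.67,-0.3,0.16],"delta_rot":[0,0,-0.01],"hand":1},{"slide":[-0.66,-0.32,0.16],"delta_rot":[0,0,-0.01],"hand":1},{"slide":[-0.65,-0.34,0.16],"delta_rot":[0,0,-0.01],"hand":1},{"slide":[-0.64,-0.36,0.16],"delta_rot":[0,0,-0.01],"hand":1}]}}

```text
time_s: 0.72
eef_pos: [0.3742, 0.3791, 0.1707]
eef_rot: [-0.0, 0.147, 0.989, -0.0]
wrist_force: [-0.3, -0.1, 1.0]
opening: 1.003
```

Request:
{"api": "drive_tool", "payload": {"deltas": [{"slide":[-0.63,-0.38,0.16],"delta_rot":[0,0,-0.01],"hand":1},{"slide":[-0.62,-0.4,0.16],"delta_rot":[0,0,-0.01],"hand":1},{"slide":[-0.6,-0.42,0.16],"delta_rot":[0,0,-0.01],"hand":1},{"slide":[-0.59,-0.44,0.16],"delta_rot":[0,0,-0.01],"hand":1},{"slide":[-0.58,-0.455,0.16],"delta_rot":[0,0,-0.01],"hand":1}]}}

```text
time_s: 1.35
eef_pos: [0.4971, 0.2423, 0.1306]
eef_rot: [-0.0, 0.069, 0.998, -0.0]
wrist_force: [0.1, -0.4, -0.3]
opening: 1.001
```

```bash
python3 -c "
from h import *
plan([.4959,.2427,.031],5,81.77)
snap('1'); c=load('side','1')['frame'][:,:,::-1]; t=load('top','1')['frame'][:,:,::-1]
cv2.imwrite('pics/c5.png',np.hstack([cv2.resize(c[100:220,180:300],None,fx=3.3,fy=3.3),cv2.resize(t[140:260,160:280],None,fx=3.3,fy=3.3)]))"
```

```text
t 1.35 p [0.4971 0.2423 0.1306] F [ 0.1 -0.4 -0.3] open 1.001 rot err deg [-0.01 -0.04  0.34]
[0.005, 0.001, 0.399] [-0.0, -0.0, 0.0004]
[0.005, 0.001, 0.399] [-0.0, -0.0, 0.0004]
[0.005, 0.001, 0.399] [-0.0, -0.0, 0.0004]
[0.005, 0.001, 0.399] [-0.0, -0.0, 0.0004]
[0.005, 0.001, 0.399] [-0.0, -0.0, 0.0004]
```

View pics/c5.png

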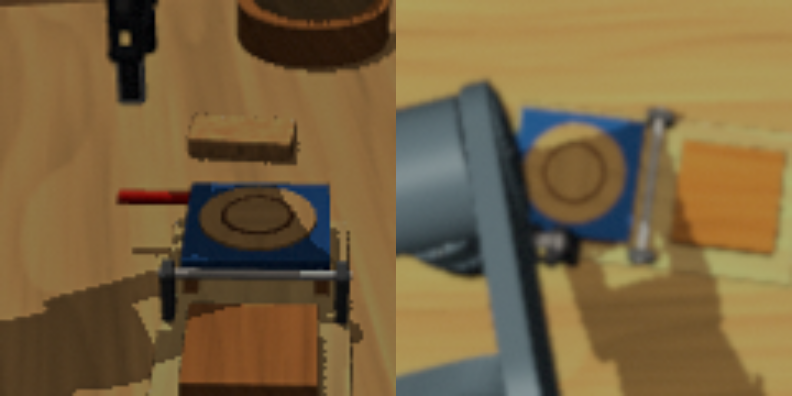

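The gripper hangs above the outer end of the red pin (side crop, gripper tip at about (130,100), pin at (150,196)). Descend and close.

Request:
{"api": "drive_tool", "payload": {"deltas": [{"slide":[0.005,0,0.4],"delta_rot":[0,0,0],"hand":1},{"slide":[0.005,0,0.4],"delta_rot":[0,0,0.001],"hand":1},{"slide":[0.005,0,0.4],"delta_rot":[0,0,0.001],"hand":1},{"slide":[0.005,0,0.4],"delta_rot":[0,0,0],"hand":1},{"slide":[0.005,0,0.39],"delta_rot":[0,0,0],"hand":1}]}}

```text
time_s: 2.08
eef_pos: [0.4946, 0.2441, 0.031]
eef_rot: [-0.0, 0.072, 0.997, 0.0]
wrist_force: [0.5, -0.4, 0.2]
opening: 0.997
```

Request:
{"api": "drive_tool", "payload": {"deltas": [{"slide":[0,0,0],"delta_rot":[0,0,0],"hand":0.6},{"slide":[0,0,0],"delta_rot":[0,0,0],"hand":0.3},{"slide":[0,0,0],"delta_rot":[0,0,0],"hand":0},{"slide":[0,0,0],"delta_rot":[0,0,0],"hand":0},{"slide":[0,0,0],"delta_rot":[0,0,0],"hand":0}]}}

```text
time_s: 2.7
eef_pos: [0.4962, 0.2446, 0.0328]
eef_rot: [0.001, 0.073, 0.997, 0.001]
wrist_force: [0.4, 4.8, 3.2]
opening: 0.068
```

```bash
python3 -c "
from h import *
plan([.4959,.2427,.031],5,81.77)"
```

```text
t 2.7 p [0.4962 0.2446 0.0328] F [0.4 4.8 3.2] open 0.068 rot err deg [ 0.13  0.09 -0.09]
[0.0, -0.008, 0.007] [0.0001, 0.0001, -0.0001]
[0.0, -0.008, 0.007] [0.0001, 0.0001, -0.0001]
[0.0, -0.008, 0.007] [0.0001, 0.0001, -0.0001]
[0.0, -0.008, 0.007] [0.0001, 0.0001, -0.0001]
[0.0, -0.008, 0.007] [0.0001, 0.0001, -0.0001]
```

```bash
python3 -c "
from h import *
snap('2'); c=load('side','2')['frame'][:,:,::-1]; t=load('top','2')['frame'][:,:,::-1]
cv2.imwrite('pics/c6.png',np.hstack([cv2.resize(c[110:200,190:300],None,fx=4,fy=4,interpolation=2),cv2.resize(t[150:240,180:270],None,fx=4,fy=4)]))
print(obs()['opening'],obs()['wrist_force'],obs()['eef_pos'])"
```

```text
0.058778030914059046 [-0.19903357  5.30969291  1.66100619] [0.49623315 0.24464549 0.03275439]
```

View pics/c6.png

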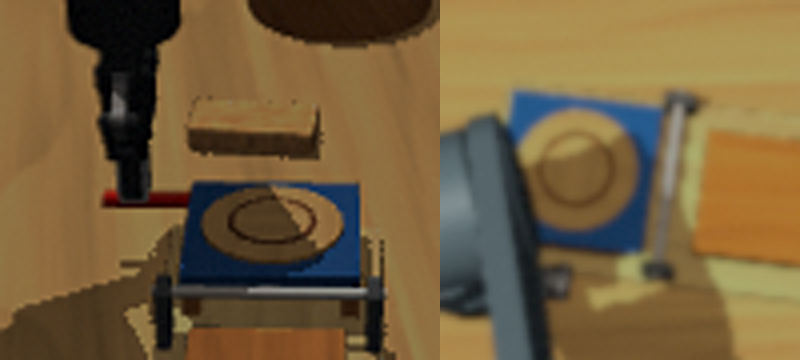

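```bash
python3 -c "
from h import *
c=load('side','2')
print(proj(c,[[.4962,.2446,.0328],[.4962,.2446,.05],[.4959,.2427,.05],jw(-.120,.115,.05),jw(-.120,.115,.07)]))
a=c['frame'][:,:,::-1]
cv2.imwrite('pics/c7.png',cv2.resize(a[135:175,205:260],None,fx=14,fy=14,interpolation=0))"
```

```text
[[223.69281331 164.70371211]
 [223.37404818 159.4463552 ]
 [223.29616947 159.7983599 ]
 [215.46063214 159.73210562]
 [215.01126539 153.51390059]]
```

View pics/c7.png

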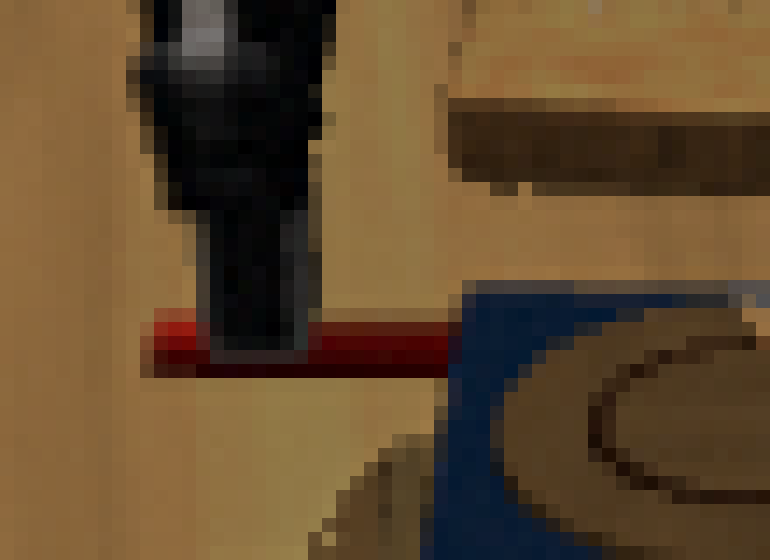

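```bash
python3 -c "
from h import *
c=load('side','1')
print('open',proj(c,[[.4971,.2423,.1306],[.4971,.2423,.1436],[.4971,.1998,.1306],[.4971,.1998,.1436]]).round(1).tolist())
print('now',proj(c,[[.4962,.2386,z] for z in (.0328,.040,.0458,.05,.0555)]).round(1).tolist())
a=c['frame'][:,:,::-1]
cv2.imwrite('pics/c8.png',cv2.resize(a[95:135,200:255],None,fx=14,fy=14,interpolation=0))
print(obs()['q'])"
```

```text
open [[222.2, 134.0], [221.9, 129.7], [222.9, 141.5], [222.6, 137.1]]
now [[223.8, 165.8], [223.7, 163.6], [223.5, 161.8], [223.5, 160.5], [223.4, 158.8]]
[ 2.42546533e-01  3.60578749e-01  1.78577198e+00  1.76703216e-03
  9.92910106e-01 -1.18404480e+00]
```

View pics/c8.png

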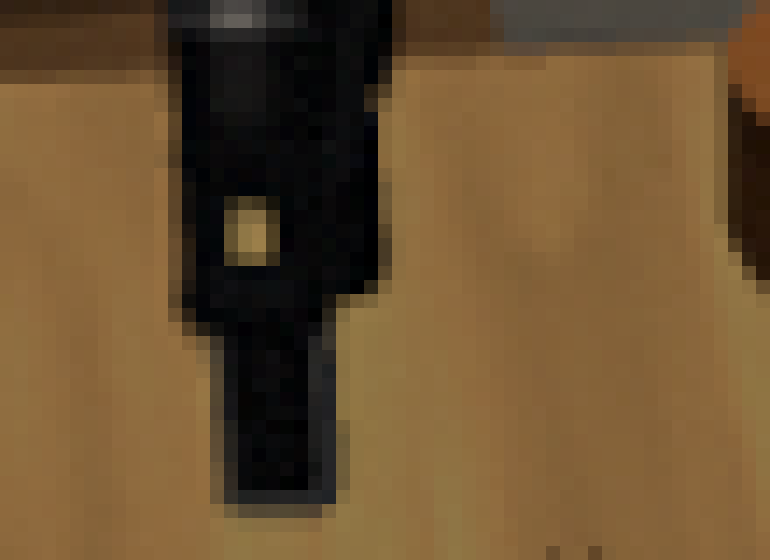

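The side view shows the fingertips reaching only the upper part of the pin, at image row 160.5, where the reported TCP projects to row 165. The opening of 0.06 also says the bar is nipped at its top. I'll reopen, go about 16 mm lower and grip again.

Request:
{"api": "drive_tool", "payload": {"deltas": [{"slide":[0,0,0],"delta_rot":[0,0,0],"hand":0.5},{"slide":[0,0,0],"delta_rot":[0,0,0],"hand":0.5},{"slide":[0,0,0.1],"delta_rot":[0,0,0],"hand":0.5},{"slide":[0,0,0.1],"delta_rot":[0,0,0],"hand":0.5},{"slide":[0,0,0.1],"delta_rot":[0,0,0],"hand":0.5}]}}

```text
time_s: 3.42
eef_pos: [0.4952, 0.2433, 0.0161]
eef_rot: [-0.0, 0.072, 0.997, -0.0]
wrist_force: [-0.3, -0.3, -0.3]
opening: 0.502
```

```bash
python3 -c "
from h import *
plan([.4959,.2427,.031],5,81.77)
snap('3'); c=load('side','3')['frame'][:,:,::-1]; t=load('top','3')['frame'][:,:,::-1]
cv2.imwrite('pics/c9.png',np.hstack([cv2.resize(c[130:180,195:265],None,fx=8,fy=8,interpolation=0)]))"
```

```text
t 3.425 p [0.4952 0.2433 0.0161] F [-0.3 -0.3 -0.3] open 0.502 rot err deg [-0.02 -0.04 -0.08]
[-0.003, -0.002, -0.06] [-0.0, -0.0, -0.0001]
[-0.003, -0.002, -0.06] [-0.0, -0.0, -0.0001]
[-0.003, -0.002, -0.06] [-0.0, -0.0, -0.0001]
[-0.003, -0.002, -0.06] [-0.0, -0.0, -0.0001]
[-0.003, -0.002, -0.06] [-0.0, -0.0, -0.0001]
```

View pics/c9.png

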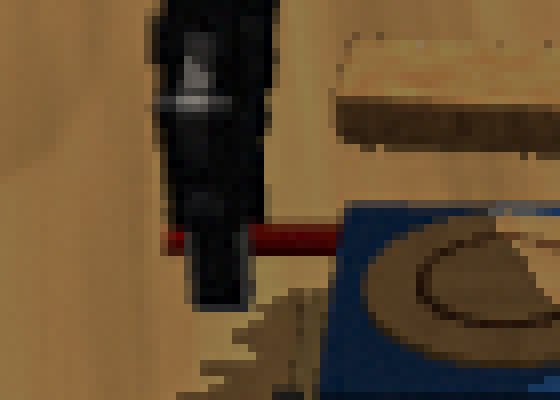

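Request:
{"api": "drive_tool", "payload": {"deltas": [{"slide":[0,0,0],"delta_rot":[0,0,0],"hand":0.3},{"slide":[0,0,0],"delta_rot":[0,0,0],"hand":0.1},{"slide":[0,0,0],"delta_rot":[0,0,0],"hand":0},{"slide":[0,0,0],"delta_rot":[0,0,0],"hand":0},{"slide":[0,0,0],"delta_rot":[0,0,0],"hand":0}]}}

```text
time_s: 4.15
eef_pos: [0.4958, 0.2448, 0.0172]
eef_rot: [0.001, 0.072, 0.997, 0.001]
wrist_force: [0.5, 5.0, -0.7]
opening: 0.114
```

```bash
python3 -c "
from h import *
plan([.4959,.2427,.031],1,81.77)
snap('4'); c=load('side','4')['frame'][:,:,::-1]
cv2.imwrite('pics/c10.png',np.hstack([cv2.resize(c[130:180,195:265],None,fx=8,fy=8,interpolation=0)]))"
```

```text
t 4.15 p [0.4958 0.2448 0.0172] F [ 0.5  5.  -0.7] open 0.114 rot err deg [ 0.12  0.05 -0.08]
[-0.007, -0.04, -0.277] [0.0007, 0.0003, -0.0004]
```

View pics/c10.png

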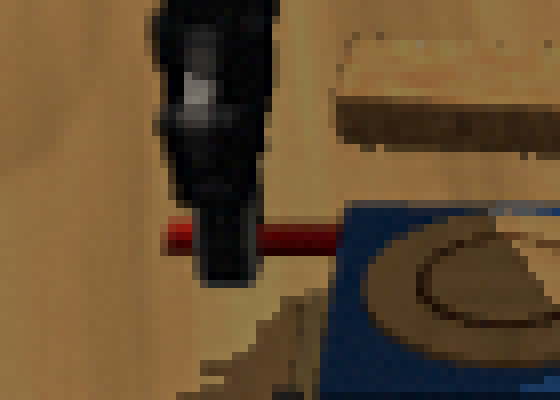

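```bash
python3 -c "
import numpy as np
th=np.r_[np.arange(0,151,6),np.arange(154,183,4)][:]
th=th[th<=180];print(th)
y=2.3*np.cos(np.radians(th));z=-2.3*np.sin(np.radians(th))
for a,b in zip(np.diff(y),np.diff(z)):print('[0, %.3f, %.3f]'%(a,b))"
```

```text
[  0   6  12  18  24  30  36  42  48  54  60  66  72  78  84  90  96 102
 108 114 120 126 132 138 144 150 154 158 162 166 170 174 178]
[0, -0.013, -0.240]
[0, -0.038, -0.238]
[0, -0.062, -0.233]
[0, -0.086, -0.225]
[0, -0.109, -0.215]
[0, -0.131, -0.202]
[0, -0.152, -0.187]
[0, -0.170, -0.170]
[0, -0.187, -0.152]
[0, -0.202, -0.131]
[0, -0.215, -0.109]
[0, -0.225, -0.086]
[0, -0.233, -0.062]
[0, -0.238, -0.038]
[0, -0.240, -0.013]
[0, -0.240, 0.013]
[0, -0.238, 0.038]
[0, -0.233, 0.062]
[0, -0.225, 0.086]
[0, -0.215, 0.109]
[0, -0.202, 0.131]
[0, -0.187, 0.152]
[0, -0.170, 0.170]
[0, -0.152, 0.187]
[0, -0.131, 0.202]
[0, -0.075, 0.142]
[0, -0.065, 0.147]
[0, -0.055, 0.151]
[0, -0.044, 0.154]
[0, -0.033, 0.157]
[0, -0.022, 0.159]
[0, -0.011, 0.160]
```

Request:
{"api": "drive_tool", "payload": {"deltas": [{"slide":[0,0.015,-0.24],"delta_rot":[0,0,0],"hand":0},{"slide":[0,-0.035,-0.238],"delta_rot":[0,0,0],"hand":0},{"slide":[0,-0.062,-0.233],"delta_rot":[0,0,0],"hand":0},{"slide":[0,-0.086,-0.225],"delta_rot":[0,0,0],"hand":0},{"slide":[0,-0.109,-0.215],"delta_rot":[0,0,0],"hand":0}]}}

```text
time_s: 4.88
eef_pos: [0.4937, 0.2305, 0.0757]
eef_rot: [0.0, 0.072, 0.997, 0.001]
wrist_force: [1.8, 5.1, -1.6]
opening: 0.113
```

```bash
python3 -c "
from h import *
o=obs();print(o['wrist_force'],o['torque'],o['opening'])
th=np.radians(30);y0=np.array([.4958,.2448]);d=jw(0,1,0)[:2]-jw(0,0,0)[:2]
print('expect',y0+d*.115*(np.cos(th)-1),.0172+.115*np.sin(th))
plan(o['eef_pos'],1,81.77)"
```

```text
[ 1.77792952  5.07268628 -1.62282313] [ 1.11730809 -0.26542578 -0.01826024] 0.11250998143586825
expect [0.49359585 0.2295514 ] 0.07469999999999999
t 4.875 p [0.4937 0.2305 0.0757] F [ 1.8  5.1 -1.6] open 0.113 rot err deg [ 0.12  0.05 -0.09]
[0.0, 0.0, 0.0] [0.0007, 0.0003, -0.0005]
```

Request:
{"api": "drive_tool", "payload": {"deltas": [{"slide":[0,-0.115,-0.2],"delta_rot":[0,0,0],"hand":0},{"slide":[0,-0.137,-0.187],"delta_rot":[0,0,0],"hand":0},{"slide":[0,-0.17,-0.17],"delta_rot":[0,0,0],"hand":0},{"slide":[0,-0.187,-0.152],"delta_rot":[0,0,0],"hand":0},{"slide":[0,-0.202,-0.131],"delta_rot":[0,0,0],"hand":0}]}}

```text
time_s: 5.5
eef_pos: [0.4883, 0.1922, 0.1193]
eef_rot: [0.001, 0.072, 0.997, 0.003]
wrist_force: [-3.6, 15.1, 15.1]
opening: 0.111
```

Request:
{"api": "drive_tool", "payload": {"deltas": [{"slide":[0,-0.215,-0.109],"delta_rot":[0,0,0],"hand":0},{"slide":[0,-0.225,-0.086],"delta_rot":[0,0,0],"hand":0},{"slide":[0,-0.233,-0.062],"delta_rot":[0,0,0],"hand":0},{"slide":[0,-0.238,-0.038],"delta_rot":[0,0,0],"hand":0},{"slide":[0,-0.24,-0.013],"delta_rot":[0,0,0],"hand":0}]}}

```text
time_s: 6.12
eef_pos: [0.4794, 0.1333, 0.1353]
eef_rot: [0.001, 0.072, 0.997, 0.001]
wrist_force: [-7.1, 4.6, 17.1]
opening: 0.11
```

```bash
python3 -c "
from h import *
o=obs();print(o['wrist_force'],o['torque'],o['opening'])
th=np.radians(90);y0=np.array([.4958,.2448]);d=jw(0,1,0)[:2]-jw(0,0,0)[:2]
print('expect',y0+d*.115*(np.cos(th)-1),.0172+.115*np.sin(th))
plan(o['eef_pos'],1,81.77)
snap('5'); c=load('side','5')['frame'][:,:,::-1]
cv2.imwrite('pics/c11.png',np.hstack([cv2.resize(c[90:240,180:310],None,fx=4,fy=4,interpolation=2)]))"
```

```text
[-7.13247751  4.63203643 17.09689057] [1.02979426 1.19612691 0.19046812] 0.10992760356174087
expect [0.47934798 0.1309829 ] 0.1322
t 6.125 p [0.4794 0.1333 0.1353] F [-7.1  4.6 17.1] open 0.11 rot err deg [ 0.09  0.08 -0.02]
[0.0, 0.0, 0.0] [0.0005, 0.0004, -0.0001]
```

View pics/c11.png

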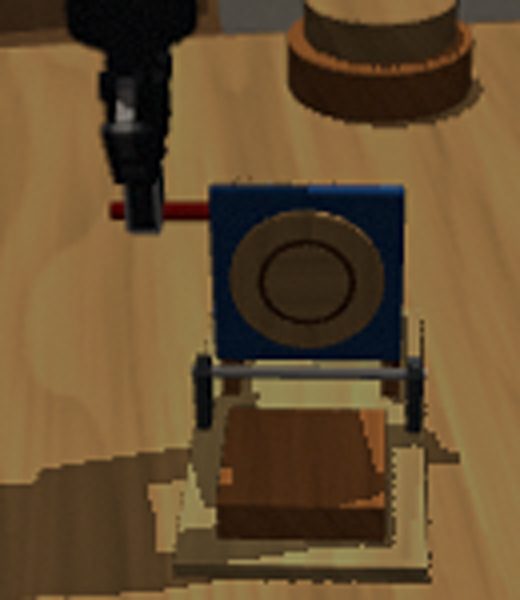

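Request:
{"api": "drive_tool", "payload": {"deltas": [{"slide":[0,-0.22,-0.03],"delta_rot":[0,0,0],"hand":0},{"slide":[0,-0.225,0.01],"delta_rot":[0,0,0],"hand":0},{"slide":[0,-0.233,0.062],"delta_rot":[0,0,0],"hand":0},{"slide":[0,-0.225,0.086],"delta_rot":[0,0,0],"hand":0},{"slide":[0,-0.215,0.109],"delta_rot":[0,0,0],"hand":0}]}}

```text
time_s: 6.85
eef_pos: [0.4711, 0.076, 0.1201]
eef_rot: [0.0, 0.072, 0.997, -0.001]
wrist_force: [17.5, 0.3, -7.6]
opening: 0.106
```

```bash
python3 -c "
from h import *
o=obs();print(o['wrist_force'],o['torque'],o['opening'])
th=np.radians(120);y0=np.array([.4958,.2448]);d=jw(0,1,0)[:2]-jw(0,0,0)[:2]
print('expect',y0+d*.115*(np.cos(th)-1),.0172+.115*np.sin(th))
plan(o['eef_pos'],1,81.77)"
```

```text
[17.51507023  0.25490486 -7.57053207] [ 0.35278052 -2.90279811 -0.20643238] 0.10583646030675516
expect [0.47112198 0.07407436] 0.11679292143521045
t 6.85 p [0.4711 0.076  0.1201] F [17.5  0.3 -7.6] open 0.106 rot err deg [-0.08  0.01 -0.05]
[0.0, 0.0, 0.0] [-0.0004, 0.0001, -0.0003]
```

Request:
{"api": "drive_tool", "payload": {"deltas": [{"slide":[-0.01,-0.202,0.131],"delta_rot":[0,0,0],"hand":0},{"slide":[-0.01,-0.187,0.152],"delta_rot":[0,0,0],"hand":0},{"slide":[0,-0.085,0.085],"delta_rot":[0,0,0],"hand":0},{"slide":[0,-0.085,0.085],"delta_rot":[0,0,0],"hand":0},{"slide":[0,-0.076,0.094],"delta_rot":[0,0,0],"hand":0}]}}

```text
time_s: 7.48
eef_pos: [0.4662, 0.0444, 0.0918]
eef_rot: [-0.002, 0.072, 0.997, -0.001]
wrist_force: [-4.5, -6.6, 6.5]
opening: 0.113
```

```bash
python3 -c "
from h import *
o=obs();print(o['wrist_force'],o['torque'],o['opening'])
th=np.radians(135);y0=np.array([.4958,.2448]);d=jw(0,1,0)[:2]-jw(0,0,0)[:2]
print('expect',y0+d*.115*(np.cos(th)-1),.0172+.115*np.sin(th))
plan(o['eef_pos'],1,81.77)
snap('6'); c=load('side','6')['frame'][:,:,::-1]
cv2.imwrite('pics/c12.png',np.hstack([cv2.resize(c[90:240,180:310],None,fx=4,fy=4,interpolation=2)]))"
```

```text
[-4.48162843 -6.61489817  6.47437643] [-0.79998182  0.90372439  0.4043815 ] 0.11273425585342775
expect [0.46771465 0.05050206] 0.09851727983645298
t 7.475 p [0.4662 0.0444 0.0918] F [-4.5 -6.6  6.5] open 0.113 rot err deg [-0.14 -0.18 -0.03]
[0.0, 0.0, 0.0] [-0.0008, -0.001, -0.0001]
```

View pics/c12.png

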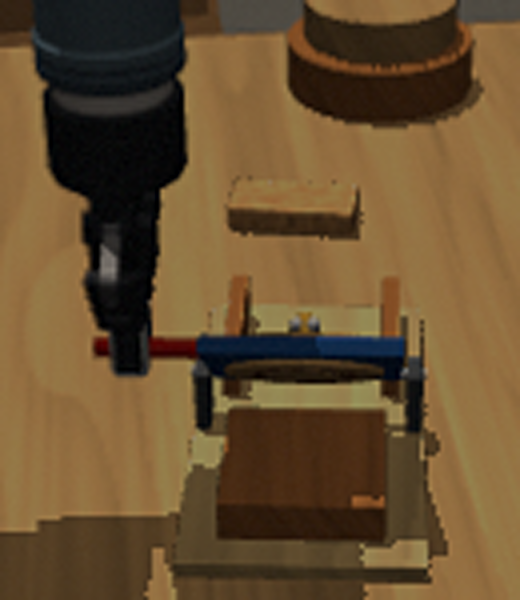

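```bash
python3 -c "
from h import *
th=np.arange(141,181,4);th=np.r_[th,180]
y=2.3*np.cos(np.radians(th));z=-2.3*np.sin(np.radians(th))
for t,a,b in zip(th[1:],np.diff(y),np.diff(z)):print(t,'[0, %.3f, %.3f]'%(a,b))"
```

```text
145 [0, -0.097, 0.128]
149 [0, -0.087, 0.135]
153 [0, -0.078, 0.140]
157 [0, -0.068, 0.145]
161 [0, -0.058, 0.150]
165 [0, -0.047, 0.154]
169 [0, -0.036, 0.156]
173 [0, -0.025, 0.159]
177 [0, -0.014, 0.160]
180 [0, -0.003, 0.120]
```

Request:
{"api": "drive_tool", "payload": {"deltas": [{"slide":[0,-0.097,0.125],"delta_rot":[0,0,0],"hand":0},{"slide":[0,-0.087,0.13],"delta_rot":[0,0,0],"hand":0},{"slide":[0,-0.078,0.14],"delta_rot":[0,0,0],"hand":0},{"slide":[0,-0.068,0.145],"delta_rot":[0,0,0],"hand":0},{"slide":[0,-0.058,0.15],"delta_rot":[0,0,0],"hand":0}]}}

```text
time_s: 8.2
eef_pos: [0.4635, 0.0251, 0.0572]
eef_rot: [-0.001, 0.072, 0.997, -0.001]
wrist_force: [-1.6, -7.8, 0.6]
opening: 0.111
```

Request:
{"api": "drive_tool", "payload": {"deltas": [{"slide":[0,-0.047,0.15],"delta_rot":[0,0,0],"hand":0},{"slide":[0,-0.036,0.15],"delta_rot":[0,0,0],"hand":0},{"slide":[0,-0.025,0.15],"delta_rot":[0,0,0],"hand":0},{"slide":[0,0,0],"delta_rot":[0,0,0],"hand":0},{"slide":[0,0,0],"delta_rot":[0,0,0],"hand":0}]}}

```text
time_s: 8.82
eef_pos: [0.4626, 0.019, 0.0343]
eef_rot: [-0.001, 0.072, 0.997, -0.002]
wrist_force: [-2.4, -11.9, -1.9]
opening: 0.11
```

```bash
python3 -c "
from h import *
o=obs()
plan(o['eef_pos'],1,81.77)
snap('7'); c=load('side','7')['frame'][:,:,::-1]
cv2.imwrite('pics/c13.png',np.hstack([cv2.resize(c[90:240,180:310],None,fx=4,fy=4,interpolation=2)]))"
```

```text
t 8.825 p [0.4626 0.019  0.0343] F [ -2.4 -11.9  -1.9] open 0.11 rot err deg [-0.23 -0.16 -0.  ]
[0.0, 0.0, 0.0] [-0.0013, -0.0009, -0.0]
```

View pics/c13.png

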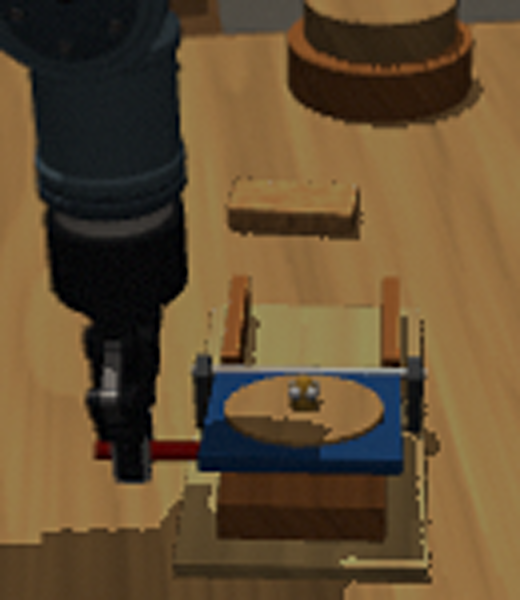

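Request:
{"api": "drive_tool", "payload": {"deltas": [{"slide":[0,-0.02,0.1],"delta_rot":[0,0,0],"hand":0},{"slide":[0,-0.02,0.08],"delta_rot":[0,0,0],"hand":0},{"slide":[0,-0.01,0.06],"delta_rot":[0,0,0],"hand":0},{"slide":[0,0,0.04],"delta_rot":[0,0,0],"hand":0},{"slide":[0,0,0],"delta_rot":[0,0,0],"hand":0}]}}

```text
time_s: 9.55
eef_pos: [0.4624, 0.0176, 0.0206]
eef_rot: [-0.001, 0.072, 0.997, -0.001]
wrist_force: [-3.3, -7.2, 1.3]
opening: 0.111
```

Request:
{"api": "drive_tool", "payload": {"deltas": [{"slide":[0,0,0.03],"delta_rot":[0,0,0],"hand":0},{"slide":[0,0,0.03],"delta_rot":[0,0,0],"hand":0},{"slide":[0,0,0.02],"delta_rot":[0,0,0],"hand":0},{"slide":[0,0,0],"delta_rot":[0,0,0],"hand":0},{"slide":[0,0,0],"delta_rot":[0,0,0],"hand":0}]}}

```text
time_s: 10.18
eef_pos: [0.4629, 0.0173, 0.0166]
eef_rot: [-0.001, 0.072, 0.997, -0.001]
wrist_force: [-1.4, -9.2, -2.9]
opening: 0.112
```

```bash
python3 -c "
from h import *
o=obs()
plan(o['eef_pos'],1,81.77)
snap('8'); c=load('side','8')['frame'][:,:,::-1]
cv2.imwrite('pics/c14.png',np.hstack([cv2.resize(c[160:240,200:290],None,fx=7,fy=7,interpolation=2)]))"
```

```text
t 10.175 p [0.4629 0.0173 0.0166] F [-1.4 -9.2 -2.9] open 0.112 rot err deg [-0.13 -0.07 -0.08]
[0.0, 0.0, 0.0] [-0.0007, -0.0004, -0.0005]
```

View pics/c14.png

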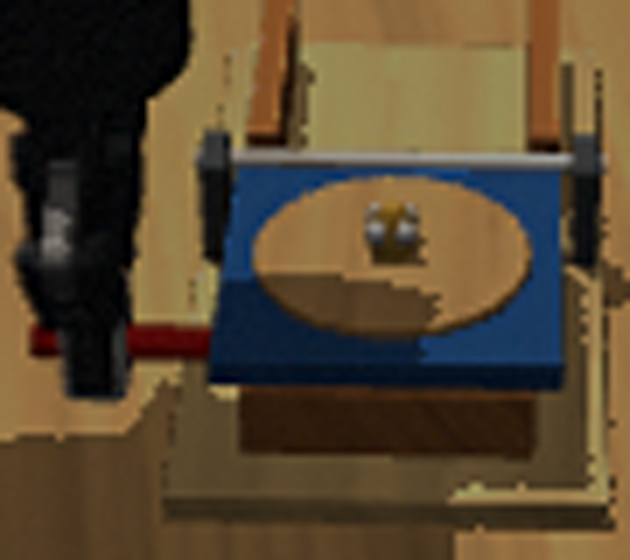

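```bash
python3 -c "
from h import *
c=load('side','8')
print(((proj(c,[jw(-.059,-.132,.044),jw(.059,-.132,.044),jw(-.12,-.115,.05),jw(0,-.072,.06),jw(0,-.072,.078)])-[200,160])*7).round(0).tolist())"
```

```text
[[207.0, 397.0], [563.0, 402.0], [30.0, 348.0], [391.0, 255.0], [390.0, 212.0]]
```

Request:
{"api": "drive_tool", "payload": {"deltas": [{"slide":[0,0,0.03],"delta_rot":[0,0,0],"hand":0},{"slide":[0,0,0.02],"delta_rot":[0,0,0],"hand":0},{"slide":[0,0,0],"delta_rot":[0,0,0],"hand":0},{"slide":[0,0,0],"delta_rot":[0,0,0],"hand":0},{"slide":[0,0,0],"delta_rot":[0,0,0],"hand":0}]}}

```text
time_s: 10.9
eef_pos: [0.4629, 0.0172, 0.0141]
eef_rot: [-0.001, 0.072, 0.997, -0.001]
wrist_force: [-1.1, -8.8, -3.3]
opening: 0.108
```

Request:
{"api": "drive_tool", "payload": {"deltas": [{"slide":[0,0,0.03],"delta_rot":[0,0,0],"hand":0},{"slide":[0,0,0.03],"delta_rot":[0,0,0],"hand":0},{"slide":[0,0,0],"delta_rot":[0,0,0],"hand":0},{"slide":[0,0,0],"delta_rot":[0,0,0],"hand":0},{"slide":[0,0,0],"delta_rot":[0,0,0],"hand":0}]}}

```text
time_s: 11.52
eef_pos: [0.463, 0.0172, 0.0131]
eef_rot: [-0.001, 0.072, 0.997, -0.001]
wrist_force: [-11.8, -7.2, 22.7]
opening: 0.107
```

```bash
python3 -c "
from h import *
o=obs()
plan(o['eef_pos'],1,81.77)
snap('9'); c=load('side','9')['frame'][:,:,::-1]
cv2.imwrite('pics/c15.png',np.hstack([cv2.resize(c[160:240,200:290],None,fx=7,fy=7,interpolation=2)]))"
```

```text
t 11.525 p [0.463  0.0172 0.0131] F [-11.8  -7.2  22.7] open 0.107 rot err deg [-0.14 -0.1  -0.06]
[0.0, 0.0, 0.0] [-0.0008, -0.0006, -0.0003]
```

View pics/c15.png

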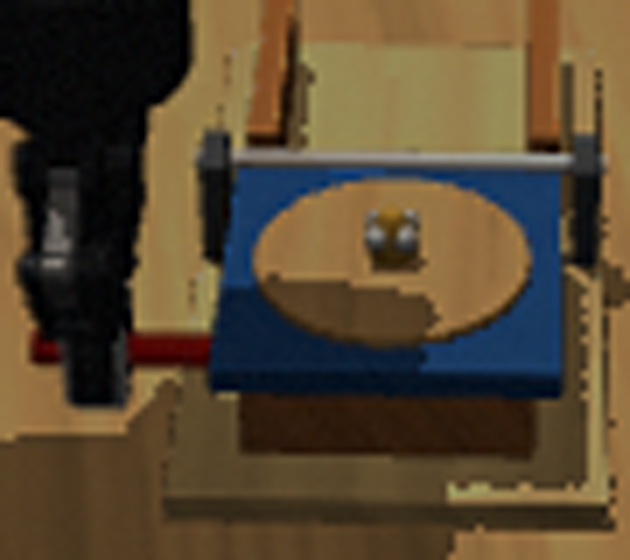

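Request:
{"api": "drive_tool", "payload": {"deltas": [{"slide":[0,0,-0.02],"delta_rot":[0,0,0],"hand":0.1},{"slide":[0,0,0],"delta_rot":[0,0,0],"hand":0.5},{"slide":[0,0,0],"delta_rot":[0,0,0],"hand":0.6},{"slide":[0,0,0],"delta_rot":[0,0,0],"hand":0.6},{"slide":[0,0,-0.2],"delta_rot":[0,0,0],"hand":0.6}]}}

```text
time_s: 12.25
eef_pos: [0.4628, 0.0191, 0.0226]
eef_rot: [-0.001, 0.072, 0.997, 0.0]
wrist_force: [0.2, 0.6, 0.2]
opening: 0.602
```

Request:
{"api": "drive_tool", "payload": {"deltas": [{"slide":[0,0,-0.6],"delta_rot":[0,0,0],"hand":0.6},{"slide":[0,0,-0.8],"delta_rot":[0,0,0],"hand":0.6},{"slide":[0,0,-0.8],"delta_rot":[0,0,0],"hand":0.8},{"slide":[0,0,-0.8],"delta_rot":[0,0,0],"hand":0.8},{"slide":[0,0,-0.5],"delta_rot":[0,0,0],"hand":0.8}]}}

```text
time_s: 12.88
eef_pos: [0.4646, 0.0188, 0.2011]
eef_rot: [0.002, 0.072, 0.997, -0.0]
wrist_force: [0.0, 0.0, -0.4]
opening: 0.802
```

```bash
python3 -c "
from h import *
o=obs()
snap('10'); c=load('side','10')['frame'][:,:,::-1];t=load('top','10')['frame'][:,:,::-1]
cv2.imwrite('pics/c16.png',np.hstack([cv2.resize(c[110:240,180:310],None,fx=3,fy=3,interpolation=2),cv2.resize(t[140:270,190:320],None,fx=3,fy=3,interpolation=2)]))
cv2.imwrite('pics/c17.png',cv2.resize(c[160:240,200:290],None,fx=7,fy=7,interpolation=2))
plan([.6253,-.2006,.15],8,81.77)"
```

```text
t 12.975 p [0.4659 0.0186 0.2018] F [-0.5  0.2  1. ] open 0.802 rot err deg [-0.02  0.4  -0.05]
[-0.472, -0.485, 0.133] [-0.0, 0.0003, -0.0]
[-0.472, -0.485, 0.133] [-0.0, 0.0003, -0.0]
[-0.473, -0.485, 0.132] [-0.0, 0.0003, -0.0]
[-0.473, -0.485, 0.132] [-0.0, 0.0003, -0.0]
[-0.473, -0.485, 0.131] [-0.0, 0.0003, -0.0]
[-0.473, -0.485, 0.131] [-0.0, 0.0003, -0.0]
[-0.473, -0.485, 0.13] [-0.0, 0.0003, -0.0]
[-0.473, -0.485, 0.13] [-0.0, 0.0003, -0.0]
```

View pics/c16.png

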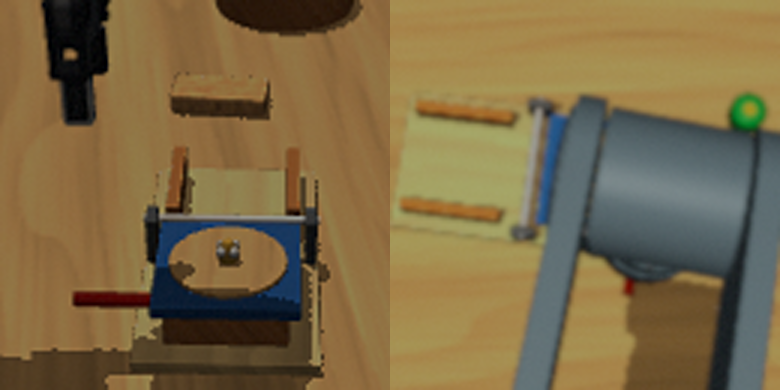

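View pics/c17.png

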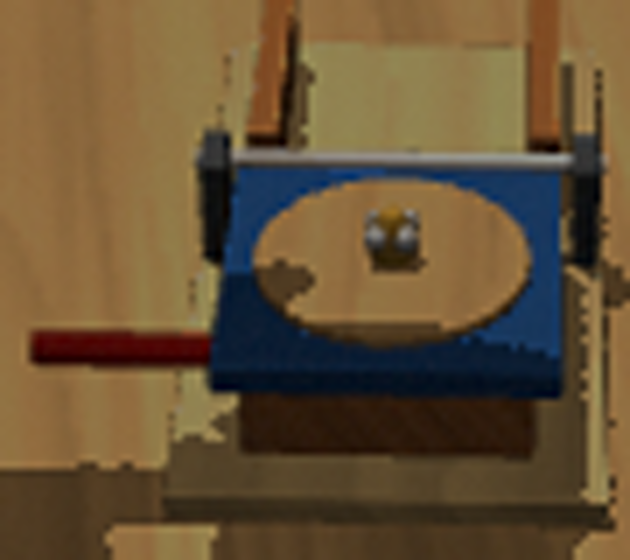

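Leaf lies flat on the rest with the stud up; the pin is at about (120,347) and the stud at (391,240) in the 7x crop. Among the knobs, green at (309,178) and purple at (351,161) in the top view are the decoys. The dark brown one at (335,181), with the brass dot, is the knob (confirmed in the enlarged crop). Going there.

```bash
python3 -c "
from h import *
plan([.6253,-.1986,.13],10,30)"
```

```text
t 12.975 p [0.4659 0.0186 0.2018] F [-0.5  0.2  1. ] open 0.802 rot err deg [ 0.16  0.39 51.72]
[-0.377, -0.384, 0.146] [0.0001, 0.0002, 0.0287]
[-0.41, -0.348, 0.146] [0.0001, 0.0002, 0.0287]
[-0.44, -0.31, 0.146] [0.0001, 0.0002, 0.0287]
[-0.466, -0.269, 0.146] [0.0001, 0.0002, 0.0287]
[-0.489, -0.226, 0.146] [0.0001, 0.0002, 0.0287]
[-0.507, -0.181, 0.145] [0.0001, 0.0002, 0.0287]
[-0.521, -0.134, 0.145] [0.0001, 0.0002, 0.0287]
[-0.532, -0.087, 0.145] [0.0001, 0.0002, 0.0287]
[-0.537, -0.038, 0.144] [0.0001, 0.0002, 0.0287]
[-0.539, 0.01, 0.144] [0.0001, 0.0002, 0.0287]
```

Request:
{"api": "drive_tool", "payload": {"deltas": [{"slide":[-0.375,-0.385,0.05],"delta_rot":[0,0,0.029],"hand":0.7},{"slide":[-0.41,-0.35,0.05],"delta_rot":[0,0,0.029],"hand":0.7},{"slide":[-0.44,-0.31,0.05],"delta_rot":[0,0,0.029],"hand":0.7},{"slide":[-0.465,-0.27,0.1],"delta_rot":[0,0,0.029],"hand":0.7},{"slide":[-0.49,-0.225,0.15],"delta_rot":[0,0,0.029],"hand":0.7}]}}

```text
time_s: 13.6
eef_pos: [0.5428, -0.0905, 0.1768]
eef_rot: [-0.001, 0.297, 0.955, 0.0]
wrist_force: [0.9, 0.1, 0.2]
opening: 0.699
```

Request:
{"api": "drive_tool", "payload": {"deltas": [{"slide":[-0.505,-0.18,0.2],"delta_rot":[0,0,0.029],"hand":0.7},{"slide":[-0.52,-0.135,0.2],"delta_rot":[0,0,0.029],"hand":0.7},{"slide":[-0.53,-0.085,0.2],"delta_rot":[0,0,0.029],"hand":0.7},{"slide":[-0.535,-0.04,0.2],"delta_rot":[0,0,0.029],"hand":0.7},{"slide":[-0.54,0.01,0.2],"delta_rot":[0,0,0.027],"hand":0.7}]}}

```text
time_s: 14.22
eef_pos: [0.6212, -0.1991, 0.1261]
eef_rot: [-0.001, 0.502, 0.865, 0.0]
wrist_force: [0.1, -0.1, 0.3]
opening: 0.695
```

```bash
python3 -c "
from h import *
snap('11'); c=load('side','11');a=c['frame'][:,:,::-1]
cv2.imwrite('pics/c18.png',cv2.resize(a[190:330,230:370],None,fx=4,fy=4,interpolation=2))
plan([.6253,-.1986,.03],5,30)
print(((proj(c,[obs()['eef_pos']])-[230,190])*4))"
```

```text
t 14.325 p [ 0.621  -0.2004  0.1251] F [-0.7  0.6 -0.9] open 0.702 rot err deg [-0.11 -0.13 -0.32]
[-0.003, 0.019, 0.38] [-0.0001, -0.0001, -0.0004]
[-0.003, 0.019, 0.38] [-0.0001, -0.0001, -0.0004]
[-0.003, 0.019, 0.38] [-0.0001, -0.0001, -0.0004]
[-0.003, 0.019, 0.38] [-0.0001, -0.0001, -0.0004]
[-0.003, 0.019, 0.38] [-0.0001, -0.0001, -0.0004]
[[273.55854187 205.07589538]]
```

View pics/c18.png

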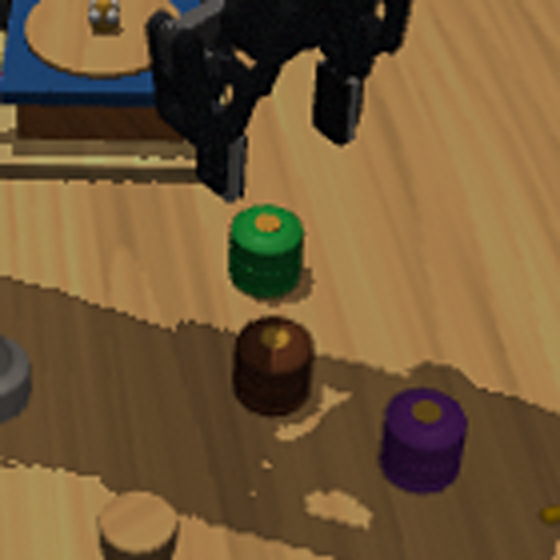

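Request:
{"api": "drive_tool", "payload": {"deltas": [{"slide":[0,0.02,0.38],"delta_rot":[0,0,0],"hand":0.7},{"slide":[0,0.02,0.38],"delta_rot":[0,0,0],"hand":0.7},{"slide":[0,0.02,0.38],"delta_rot":[0,0,0],"hand":0.7},{"slide":[0,0.02,0.38],"delta_rot":[0,0,0],"hand":0.7},{"slide":[0,0.02,0.38],"delta_rot":[0,0,0],"hand":0.7}]}}

```text
time_s: 14.95
eef_pos: [0.6258, -0.1961, 0.0316]
eef_rot: [-0.0, 0.501, 0.865, -0.0]
wrist_force: [-0.4, 0.2, -0.2]
opening: 0.698
```

```bash
python3 -c "
from h import *
snap('12'); c=load('side','12');a=c['frame'][:,:,::-1]
cv2.imwrite('pics/c19.png',cv2.resize(a[220:320,250:350],None,fx=6,fy=6,interpolation=2))
plan([.6253,-.1986,.0],5,30)
print(((proj(c,[obs()['eef_pos'],[.6253,-.2006,.038]])-[250,220])*6))"
```

```text
t 15.05 p [ 0.624  -0.1953  0.0298] F [-0.4 -0.2  0. ] open 0.693 rot err deg [-0.15 -0.24 -0.14]
[-0.014, -0.002, 0.119] [-0.0002, -0.0003, -0.0002]
[-0.014, -0.002, 0.119] [-0.0002, -0.0003, -0.0002]
[-0.014, -0.002, 0.119] [-0.0002, -0.0003, -0.0002]
[-0.014, -0.002, 0.119] [-0.0002, -0.0003, -0.0002]
[-0.014, -0.002, 0.119] [-0.0002, -0.0003, -0.0002]
[[282.54580717 329.68010259]
 [290.43844702 323.37150865]]
```

View pics/c19.png

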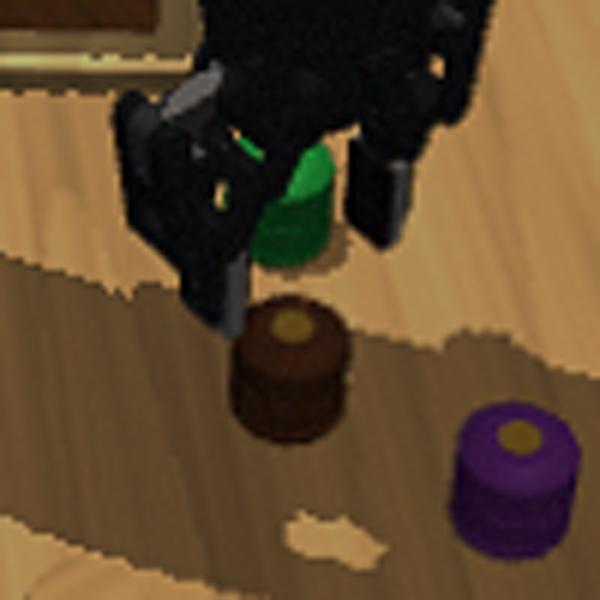

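Request:
{"api": "drive_tool", "payload": {"deltas": [{"slide":[-0.015,0,0.15],"delta_rot":[0,0,0],"hand":0.7},{"slide":[-0.015,0,0.15],"delta_rot":[0,0,0],"hand":0.7},{"slide":[-0.015,0,0.15],"delta_rot":[0,0,0],"hand":0.7},{"slide":[-0.015,0,0.15],"delta_rot":[0,0,0],"hand":0.7},{"slide":[-0.01,0,0.12],"delta_rot":[0,0,0],"hand":0.7}]}}

```text
time_s: 15.68
eef_pos: [0.6275, -0.1995, -0.0035]
eef_rot: [-0.0, 0.501, 0.865, -0.0]
wrist_force: [-0.1, -0.1, -0.5]
opening: 0.699
```

```bash
python3 -c "
from h import *
snap('13'); c=load('side','13');a=c['frame'][:,:,::-1]
cv2.imwrite('pics/c20.png',cv2.resize(a[220:320,250:350],None,fx=6,fy=6,interpolation=2))
plan([.6253,-.1986,-.01],1,30)"
```

```text
t 15.775 p [ 0.627  -0.1992 -0.004 ] F [-0.9  0.3 -0.3] open 0.699 rot err deg [-0.05 -0.07 -0.15]
[0.027, -0.024, 0.12] [-0.0003, -0.0004, -0.0008]
```

View pics/c20.png

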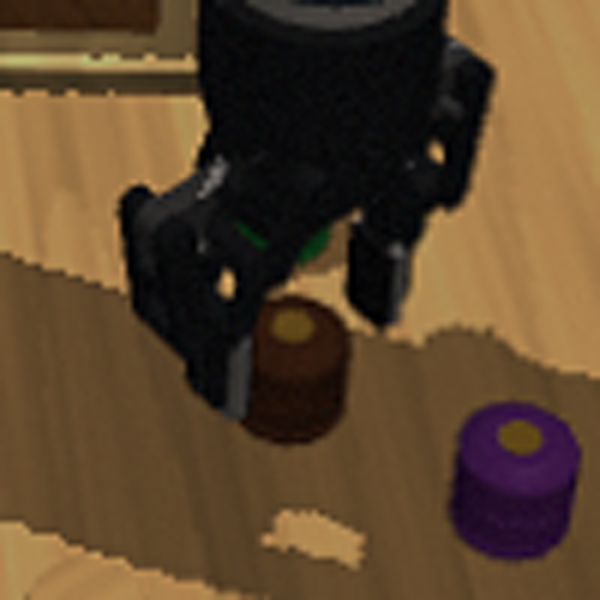

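Request:
{"api": "drive_tool", "payload": {"deltas": [{"slide":[0.01,-0.02,0.08],"delta_rot":[0,0,0],"hand":0.7},{"slide":[0.01,-0.01,0.08],"delta_rot":[0,0,0],"hand":0.7},{"slide":[0,0,0],"delta_rot":[0,0,0],"hand":0.6},{"slide":[0,0,0],"delta_rot":[0,0,0],"hand":0.5},{"slide":[0,0,0],"delta_rot":[0,0,0],"hand":0.4}]}}

```text
time_s: 16.4
eef_pos: [0.6263, -0.1996, -0.0104]
eef_rot: [0.001, 0.501, 0.865, 0.0]
wrist_force: [-0.1, -1.0, 0.3]
opening: 0.449
```

Request:
{"api": "drive_tool", "payload": {"deltas": [{"slide":[0,0,0],"delta_rot":[0,0,0],"hand":0.3},{"slide":[0,0,0],"delta_rot":[0,0,0],"hand":0.1},{"slide":[0,0,0],"delta_rot":[0,0,0],"hand":0},{"slide":[0,0,0],"delta_rot":[0,0,0],"hand":0},{"slide":[0,0,0],"delta_rot":[0,0,0],"hand":0}]}}

```text
time_s: 17.02
eef_pos: [0.6263, -0.1995, -0.0105]
eef_rot: [0.0, 0.501, 0.865, 0.0]
wrist_force: [0.2, 0.6, 4.4]
opening: 0.452
```

```bash
python3 -c "
from h import *
snap('14'); c=load('side','14');a=c['frame'][:,:,::-1]
cv2.imwrite('pics/c21.png',cv2.resize(a[220:320,250:350],None,fx=6,fy=6,interpolation=2))
plan([.6253,-.1986,-.01],1,30)"
```

```text
t 17.125 p [ 0.6262 -0.1996 -0.0105] F [0.6 0.  5.9] open 0.447 rot err deg [ 0.03  0.05 -0.14]
[0.026, -0.006, -0.01] [0.0002, 0.0003, -0.0008]
```

View pics/c21.png

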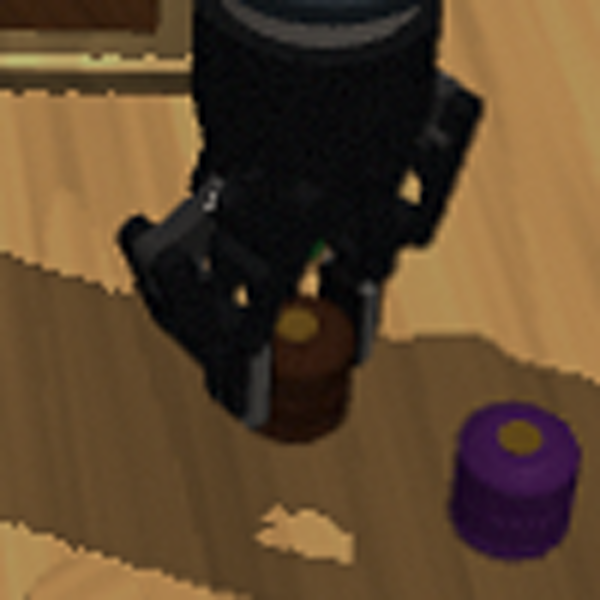

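```bash
cat > dot.py <<'E'
from h import *
def dot(tag,cx,cy,r=5,n="side"):
    a=load(n,tag)["frame"].astype(float); ys,xs=np.mgrid[cy-r:cy+r+1,cx-r:cx+r+1]
    p=a[cy-r:cy+r+1,cx-r:cx+r+1]; hsv=cv2.cvtColor(p.astype(np.uint8),cv2.COLOR_RGB2HSV).astype(float)
    w=np.clip(p[:,:,1]-0.62*p[:,:,0],0,None)*(hsv[:,:,1]>100)
    w=np.where(w>w.max()*.4,w,0); return (w*xs).sum()/w.sum(),(w*ys).sum()/w.sum()
if __name__=="__main__":
    c=load("side","0")
    for t in("0","12","14"):
        d=dot(t,299,273,4); print(t,np.round(d,2),atz(c,d,.038).round(4))
    d=dot("0",336,179,4,"top"); print(np.round(d,2),atz(load("top","0"),d,.038).round(4))
E
python3 dot.py
```

```text
0 [298.92 273.39] [ 0.6266 -0.1994  0.038 ]
12 [300.15 271.45] [ 0.63   -0.1944  0.038 ]
14 [299.04 273.43] [ 0.6268 -0.1995  0.038 ]
[336.17 178.53] [ 0.6274 -0.2034  0.038 ]
```

Request:
{"api": "drive_tool", "payload": {"deltas": [{"slide":[0,0,-0.2],"delta_rot":[0,0,0],"hand":0},{"slide":[0,0,-0.6],"delta_rot":[0,0,0],"hand":0},{"slide":[0,0,-0.8],"delta_rot":[0,0,0],"hand":0},{"slide":[0,0,-0.6],"delta_rot":[0,0,0],"hand":0},{"slide":[0,0,-0.2],"delta_rot":[0,0,0],"hand":0}]}}

```text
time_s: 17.75
eef_pos: [0.6267, -0.1997, 0.1113]
eef_rot: [0.002, 0.501, 0.865, 0.0]
wrist_force: [-0.2, -1.2, -0.7]
opening: 0.447
```

```bash
python3 -c "
from h import *
snap('15'); c=load('side','15');a=c['frame'][:,:,::-1]
cv2.imwrite('pics/c22.png',cv2.resize(a[160:300,230:370],None,fx=4,fy=4,interpolation=2))
plan([.5668,.0445,.11],10,30)"
```

```text
t 17.85 p [ 0.6261 -0.1995  0.1098] F [ 0.4  0.4 -0.7] open 0.448 rot err deg [ 0.04  0.06 -0.14]
[0.482, 0.14, -0.001] [0.0, 0.0, -0.0001]
[0.482, 0.14, -0.001] [0.0, 0.0, -0.0001]
[0.482, 0.14, -0.001] [0.0, 0.0, -0.0001]
[0.482, 0.14, -0.001] [0.0, 0.0, -0.0001]
[0.482, 0.141, -0.001] [0.0, 0.0, -0.0001]
[0.482, 0.141, -0.001] [0.0, 0.0, -0.0001]
[0.482, 0.141, -0.001] [0.0, 0.0, -0.0001]
[0.482, 0.141, -0.001] [0.0, 0.0, -0.0001]
[0.482, 0.141, -0.001] [0.0, 0.0, -0.0001]
[0.482, 0.141, -0.0] [0.0, 0.0, -0.0001]
```

View pics/c22.png

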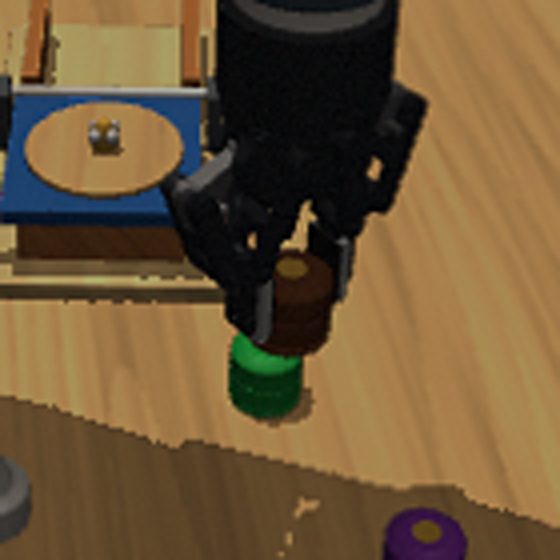

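Knob (dot at (293,268) in the crop) is held and lifted level. Carry it over the stud.

Request:
{"api": "drive_tool", "payload": {"deltas": [{"slide":[0.48,0.14,0],"delta_rot":[0,0,0],"hand":0},{"slide":[0.48,0.14,0],"delta_rot":[0,0,0],"hand":0},{"slide":[0.48,0.14,0],"delta_rot":[0,0,0],"hand":0},{"slide":[0.48,0.14,0],"delta_rot":[0,0,0],"hand":0},{"slide":[0.48,0.14,0],"delta_rot":[0,0,0],"hand":0}]}}

```text
time_s: 18.48
eef_pos: [0.5959, -0.0758, 0.1091]
eef_rot: [0.0, 0.501, 0.866, 0.0]
wrist_force: [-0.1, -0.1, -0.6]
opening: 0.447
```

Request:
{"api": "drive_tool", "payload": {"deltas": [{"slide":[0.48,0.14,0],"delta_rot":[0,0,0],"hand":0},{"slide":[0.48,0.14,0],"delta_rot":[0,0,0],"hand":0},{"slide":[0.48,0.14,0],"delta_rot":[0,0,0],"hand":0},{"slide":[0.48,0.14,0],"delta_rot":[0,0,0],"hand":0},{"slide":[0.48,0.14,0],"delta_rot":[0,0,0],"hand":0}]}}

```text
time_s: 19.1
eef_pos: [0.5666, 0.0452, 0.1092]
eef_rot: [0.0, 0.501, 0.865, 0.0]
wrist_force: [0.6, -0.4, -1.3]
opening: 0.447
```

Request:
{"api": "drive_tool", "payload": {"deltas": [{"slide":[0.01,0,0.1],"delta_rot":[0,0,0],"hand":0},{"slide":[0.01,0,0.1],"delta_rot":[0,0,0],"hand":0},{"slide":[0,0,0.1],"delta_rot":[0,0,0],"hand":0},{"slide":[0,0,0.1],"delta_rot":[0,0,0],"hand":0},{"slide":[0,0,0],"delta_rot":[0,0,0],"hand":0}]}}

```text
time_s: 19.73
eef_pos: [0.5661, 0.0441, 0.0883]
eef_rot: [-0.001, 0.501, 0.865, -0.0]
wrist_force: [-0.3, -0.8, -0.9]
opening: 0.447
```

```bash
python3 -c "
from h import *
snap('16'); c=load('side','16');a=c['frame'][:,:,::-1]
cv2.imwrite('pics/c23.png',cv2.resize(a[140:230,210:300],None,fx=6.5,fy=6.5,interpolation=2))
plan([.5668,.0445,.08],5,30)
o=obs()['eef_pos'];k=np.array([o[0]-.0007,o[1]-.0009,o[2]+.0105])
print(((proj(c,[k+[0,0,.038],k,jw(0,-.072,.078),jw(0,-.072,.06)])-[210,140])*6.5).round())"
```

```text
t 19.825 p [0.5666 0.0442 0.089 ] F [-0.3  0.3 -0.5] open 0.446 rot err deg [-0.01 -0.   -0.17]
[0.001, 0.001, 0.036] [-0.0, -0.0, -0.0002]
[0.001, 0.001, 0.036] [-0.0, -0.0, -0.0002]
[0.001, 0.001, 0.036] [-0.0, -0.0, -0.0002]
[0.001, 0.001, 0.036] [-0.0, -0.0, -0.0002]
[0.001, 0.001, 0.036] [-0.0, -0.0, -0.0002]
[[295. 189.]
 [296. 278.]
 [298. 327.]
 [298. 366.]]
```

View pics/c23.png

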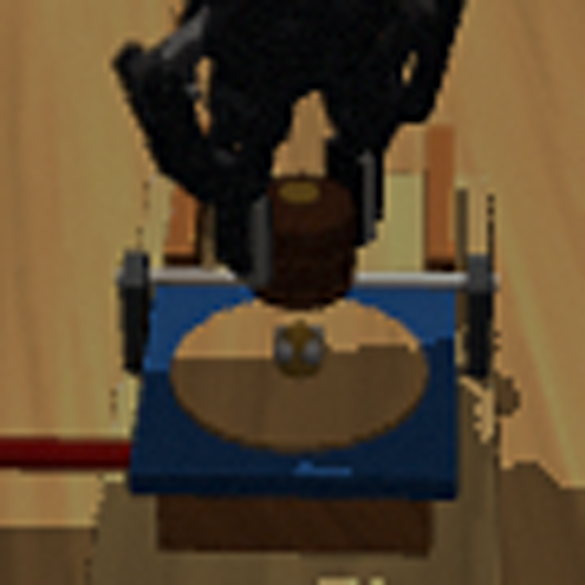

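Request:
{"api": "drive_tool", "payload": {"deltas": [{"slide":[0.008,-0.014,0.07],"delta_rot":[0,0,0],"hand":0},{"slide":[0,0,0.07],"delta_rot":[0,0,0],"hand":0},{"slide":[0,0,0.07],"delta_rot":[0,0,0],"hand":0},{"slide":[0,0,0.07],"delta_rot":[0,0,0],"hand":0},{"slide":[0,0,0.06],"delta_rot":[0,0,0],"hand":0}]}}

```text
time_s: 20.45
eef_pos: [0.5657, 0.0446, 0.0717]
eef_rot: [-0.0, 0.501, 0.865, -0.0]
wrist_force: [0.5, 0.3, -0.8]
opening: 0.446
```

Request:
{"api": "drive_tool", "payload": {"deltas": [{"slide":[0,0,0.04],"delta_rot":[0,0,0],"hand":0},{"slide":[0,0,0.04],"delta_rot":[0,0,0],"hand":0},{"slide":[0,0,0.04],"delta_rot":[0,0,0],"hand":0},{"slide":[0,0,0.02],"delta_rot":[0,0,0],"hand":0},{"slide":[0,0,0],"delta_rot":[0,0,0],"hand":0}]}}

```text
time_s: 21.08
eef_pos: [0.5657, 0.0446, 0.065]
eef_rot: [-0.0, 0.501, 0.865, -0.0]
wrist_force: [-0.2, -1.2, -0.2]
opening: 0.451
```

```bash
python3 -c "
from h import *
snap('17'); c=load('side','17');a=c['frame'][:,:,::-1]
cv2.imwrite('pics/c24.png',cv2.resize(a[140:230,210:300],None,fx=6.5,fy=6.5,interpolation=2))
plan([.5668,.0445,.08],1,30)
o=obs()['eef_pos'];k=np.array([o[0]-.0007,o[1]-.0009,o[2]+.0105])
print(((proj(c,[k+[0,0,.038],k,jw(0,-.072,.078),jw(0,-.072,.06)])-[210,140])*6.5).round())"
```

```text
t 21.175 p [0.5658 0.0445 0.0651] F [ 0.3  0.2 -0.8] open 0.455 rot err deg [ 0.    0.01 -0.14]
[-0.01, 0.017, -0.298] [0.0, 0.0, -0.0008]
[[294. 245.]
 [295. 332.]
 [298. 327.]
 [298. 366.]]
```

View pics/c24.png

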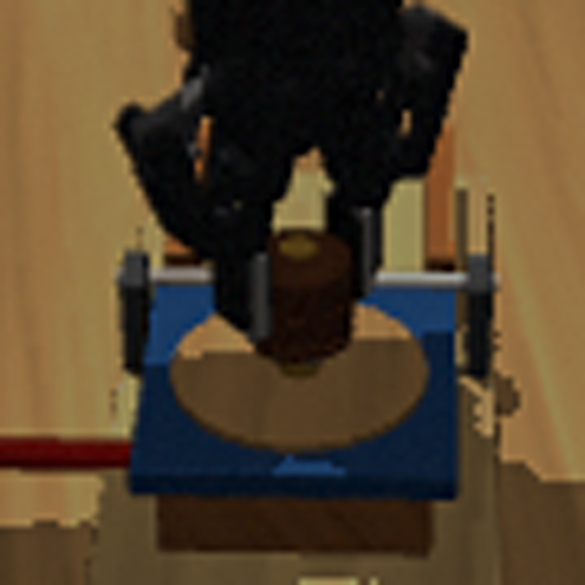

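Request:
{"api": "drive_tool", "payload": {"deltas": [{"slide":[0,0,0.03],"delta_rot":[0,0,0],"hand":0},{"slide":[0,0,0.03],"delta_rot":[0,0,0],"hand":0},{"slide":[0,0,0.02],"delta_rot":[0,0,0],"hand":0},{"slide":[0,0,0],"delta_rot":[0,0,0],"hand":0},{"slide":[0,0,0],"delta_rot":[0,0,0],"hand":0}]}}

```text
time_s: 21.8
eef_pos: [0.5659, 0.0451, 0.0617]
eef_rot: [-0.0, 0.501, 0.865, 0.0]
wrist_force: [-1.5, 2.2, 5.7]
opening: 0.449
```

Request:
{"api": "drive_tool", "payload": {"deltas": [{"slide":[0,0,0.02],"delta_rot":[0,0,0],"hand":0},{"slide":[0,0,0.02],"delta_rot":[0,0,0],"hand":0},{"slide":[0,0,0.02],"delta_rot":[0,0,0],"hand":0},{"slide":[0,0,0],"delta_rot":[0,0,0],"hand":0},{"slide":[0,0,0],"delta_rot":[0,0,0],"hand":0}]}}

```text
time_s: 22.42
eef_pos: [0.5665, 0.0452, 0.0598]
eef_rot: [0.001, 0.501, 0.865, 0.001]
wrist_force: [-3.4, 3.8, 10.7]
opening: 0.453
```

Request:
{"api": "drive_tool", "payload": {"deltas": [{"slide":[0.01,0,0.02],"delta_rot":[0,0,0],"hand":0},{"slide":[0,0,0.02],"delta_rot":[0,0,0],"hand":0},{"slide":[0,0,0.02],"delta_rot":[0,0,0],"hand":0},{"slide":[0,0,0],"delta_rot":[0,0,0],"hand":0},{"slide":[0,0,0],"delta_rot":[0,0,0],"hand":0}]}}

```text
time_s: 23.05
eef_pos: [0.5654, 0.0452, 0.0545]
eef_rot: [-0.0, 0.501, 0.865, 0.0]
wrist_force: [2.3, 2.8, -2.4]
opening: 0.448
```

Request:
{"api": "drive_tool", "payload": {"deltas": [{"slide":[0,0,0.02],"delta_rot":[0,0,0],"hand":0},{"slide":[0,0,0.02],"delta_rot":[0,0,0],"hand":0},{"slide":[0,0,0.02],"delta_rot":[0,0,0],"hand":0},{"slide":[0,0,0],"delta_rot":[0,0,0],"hand":0},{"slide":[0,0,0],"delta_rot":[0,0,0],"hand":0}]}}

```text
time_s: 23.68
eef_pos: [0.565, 0.0451, 0.0516]
eef_rot: [-0.001, 0.501, 0.865, -0.0]
wrist_force: [1.0, 3.8, -6.4]
opening: 0.452
```

Force rose to 10.7 N and then dropped to −2.4 N: the click. Press on to home.

Request:
{"api": "drive_tool", "payload": {"deltas": [{"slide":[0.005,0,0.02],"delta_rot":[0,0,0],"hand":0},{"slide":[0,0,0.02],"delta_rot":[0,0,0],"hand":0},{"slide":[0,0,0.02],"delta_rot":[0,0,0],"hand":0},{"slide":[0,0,0],"delta_rot":[0,0,0],"hand":0},{"slide":[0,0,0],"delta_rot":[0,0,0],"hand":0}]}}

```text
time_s: 24.3
eef_pos: [0.5659, 0.0448, 0.0495]
eef_rot: [0.001, 0.501, 0.865, 0.0]
wrist_force: [0.5, -1.0, 0.4]
opening: 0.451
```

Request:
{"api": "drive_tool", "payload": {"deltas": [{"slide":[0,0,0.015],"delta_rot":[0,0,0],"hand":0},{"slide":[0,0,0.015],"delta_rot":[0,0,0],"hand":0},{"slide":[0,0,0.01],"delta_rot":[0,0,0],"hand":0},{"slide":[0,0,0],"delta_rot":[0,0,0],"hand":0},{"slide":[0,0,0],"delta_rot":[0,0,0],"hand":0}]}}

```text
time_s: 24.92
eef_pos: [0.566, 0.0448, 0.0493]
eef_rot: [0.001, 0.501, 0.865, -0.0]
wrist_force: [-6.4, -1.6, 15.6]
opening: 0.447
```

Request:
{"api": "drive_tool", "payload": {"deltas": [{"slide":[0,0,0.01],"delta_rot":[0,0,0],"hand":0},{"slide":[0,0,0.01],"delta_rot":[0,0,0],"hand":0},{"slide":[0,0,0],"delta_rot":[0,0,0],"hand":0},{"slide":[0,0,0],"delta_rot":[0,0,0],"hand":0},{"slide":[0,0,0],"delta_rot":[0,0,0],"hand":0}]}}

```text
time_s: 25.55
eef_pos: [0.5661, 0.0448, 0.0492]
eef_rot: [0.001, 0.501, 0.866, -0.0]
wrist_force: [-10.3, 0.1, 23.1]
opening: 0.447
```

```bash
python3 -c "
from h import *
snap('18'); c=load('side','18');a=c['frame'][:,:,::-1]
cv2.imwrite('pics/c25.png',cv2.resize(a[140:230,210:300],None,fx=6.5,fy=6.5,interpolation=2))
plan([.5668,.0445,.08],1,30)
print(((proj(c,[jw(0,-.072,.098),jw(0,-.072,.06)+[0,-.02,0]])-[210,140])*6.5).round())
cv2.imwrite('pics/side_end.png',a)"
```

```text
t 25.65 p [0.566  0.0448 0.0492] F [-10.   -0.3  23.6] open 0.452 rot err deg [ 0.02  0.08 -0.12]
[-0.014, 0.01, -0.616] [0.0001, 0.0004, -0.0007]
[[297. 281.]
 [304. 398.]]
```

View pics/c25.png

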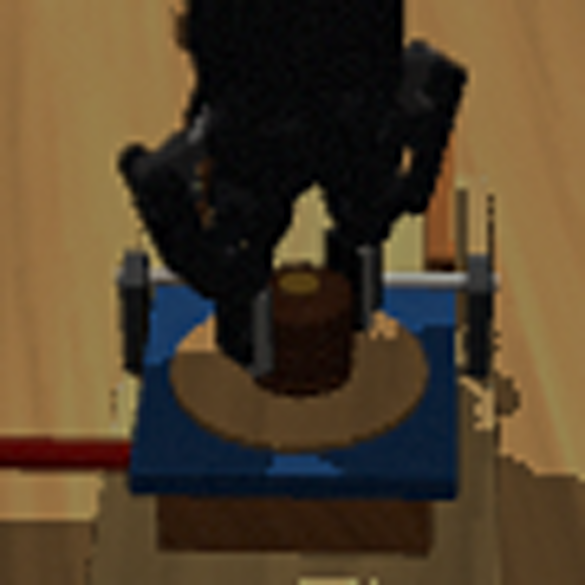

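View pics/side_end.png

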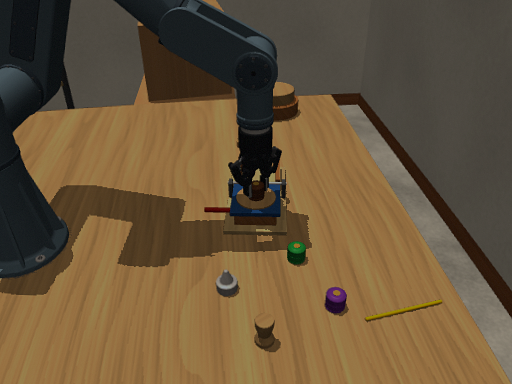

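The knob's dot is at (299,283) and its lower rim at row 396, against (297,281) and 398 predicted for fully home. The bystanders are at the same pixels as at the start. Handing in while pressing with about 23 N.

```bash
python3 -c "
from bench import ctrl
print(ctrl.hand_in()); o=ctrl.get_obs(); print(o['time_s'],o['wrist_force'],o['eef_pos'],o['opening'])"
```

```text
the job is handed in; nothing more can be done
None
the job is handed in; nothing more can be done
```

The job is done and handed in at about 25.7 s. I swung the blue leaf over by its red pin and lowered it onto the rest, so the stud points up. I then fetched the dark-brown knob and pressed it onto the stud through the click until it was home, and left the gripper closed on it.

**Checks that agreed:**
- **Leaf:** it lay flat on the rest with the stud up. Contact with the rest showed as about 23 N, and the picture taken after letting go confirmed it.
- **Click:** the force rose to about 11 N, then fell to −2 N and −6 N as the balls drew the knob down.
- **Fully home:** the knob stopped at the expected height (TCP z 0.0492 m, predicted 0.0495 m). In the last side picture its dot and rim are within about 2 px of the predicted place in the 6.5× enlarged crop.
- **Last push:** it was holding at about 23 N downward, with about 10 N sideways.
- **Bystanders:** the lathe centre, spindle, and green and purple look-alikes sit where they were at the start. The cork block was last seen unmoved just before I went for the knob; the arm hides it in the last view.

**Checks that disagreed:**
- **Finger reach:** the fingertips turned out about 16 mm shorter than the reported TCP. My first grip only nipped the top of the pin, so I opened and gripped again lower.
- **y offset:** the arm's y readings were about 2 mm off the camera's. I allowed for that when placing the knob.
- **Side loads:** the swing showed brief forces of up to about 18 N on any one axis, well under the limits.

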